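Restock the adhesive lane and set the containers in their drip trays

ROBOT

A 6-joint arm with a two-finger parallel gripper is mounted at the origin on the work surface. World frame = base frame: x ahead of the robot, y to its left, z up, the work surface at z = 0. Lengths are in m, angles in rad, forces in N, time in s.
With the tool pointing down it reaches from about 0.225 to 0.875 m from the base axis. Payload 3.4 kg.
Tool frame: the origin (TCP) lies between the finger pads; the fingertips stand 8 mm ahead of it and the grasp point (between the pads) lies 11 mm behind it; z points along the fingers, y is the line along which they close (so a half turn about z gives the same grasp; the last joint's range is limited). The gripper opens to 85 mm and grips with 20 to 120 N. Pads are 22 mm wide; open, the fingers measure 114 mm over their backs; the gripper's body (76 mm by 85 mm) begins 54 mm behind the grasp point. The pads swing forward as they close: fully open they stand 13 mm farther back than shut.
Start: joints at [1.182, 0.276, 1.505, -0, 1.361, -0.121], TCP at [0.152, 0.555, 0.239] pointing down, gripper open.
Joint ranges: [-2.89, 2.89], [-0.75, 2.08], [0.22, 2.7], [-1.18, 4.32], [0.11, 2.71], [-2.7, 2.7]. Speed limits (rad/s): [2.57, 2.57, 3.14, 3.14, 3.14, 3.14].

INTERFACE

Orientations are given as a unit quaternion [w, x, y, z].
In Python, from rig import manip gives the robot as it stands.
- The arm moves only by the tool move_arm, never from a script. Its argument "deltas" is a list that holds one entry, the list of rows, each a list of 5 numbers: the shift along the tool's x, y, z normalised to -1 to 1, where 1 is 80 cm, then the turn about the tool's z normalised to -1 to 1, where 1 is 120 degrees, then the closure, from -1 (fully open) to 1 (shut). In form: [[[tx, ty, tz, twist, grip], ...]]. A call has 1 to 12 rows; each row is the pose to reach, as a shift and turn from the pose commanded when the call began, along the tool's axes at that moment; what a row does not reach only later rows make up. A row lasts 1/10 s, in which the tool goes at most 50 mm and 8.59 degrees, less where a joint would pass 70% of its speed; a pose out of reach is approached as far as the arm can. A call with a number of a shift or a turn outside -1 to 1 is refused whole. A call with a gripper value outside its range is refused whole. The fingers move at their own pace and stop on an object; "squeeze" is the grip in N (left out, the last holds). Time passes only in rows, so rows that repeat a pose let the fingers close. It gives the time, the measured TCP pose, the force, the opening and the grip force at its end, in the units of the state.
- manip.get_state(): the state, without advancing time (a new reading comes with each control period).
- manip.get_image(name): name is "side" or "top" or "wrist"; returns the picture (420x560x3 uint8, red, green, blue); there is no depth.
- manip.camera_params(name): a dict with "fx", "fy", "cx", "cy" (pixels), "R" (3x3) and "t" (3): a world point X has camera coordinates R X + t; the wrist camera has in their place "tool_from_camera" (4x4, takes a point from camera to tool coordinates, whose origin is the TCP and whose axes are the flange's). Camera axes: x right, y down, z forward; pixel columns grow to the right and rows downward; lengths in m; the calibration is good to about 2 mm. A picture is of the moment at which its call begins: read the wrist's pose just before it. camera_params takes no time and is no camera call.
- manip.sign_off(): hands the job in; it is judged then, once.
The state is a dict: "clock": time; "qpos": joint angles; "qd": joint speeds; "effort": joint torques, N m; "position": TCP position; "ee_rot": TCP orientation; "contact_force": force on the tool from outside, world axes, zero at the start; "moment": the same for the moment, N m; "width": finger opening in m; "gripper_force": force on a finger pad.
Only numpy, scipy, OpenCV 4.12 (cv2) and the standard library are available. Lean on these libraries where they do the work, as an engineer would, in place of code of your own. Each camera call takes 0.05 s, during which the arm holds its last target. There are 200 camera calls.

TASK

Tidy the sign workshop's bench: first pull the tin that stands at the back of the stock lane forward to the lane's front place (the end nearer the robot), then stand the new tin from the bench behind it in the lane's back place. Stand the squat tub, the slim bottle and the oblong can each flat inside the drip tray whose shape and size match its base, the can lined up with its tray. Do not knock over any of the five containers, and let go of everything.

Things in the scene. Friction and masses are not known exactly. Their poses are not given: they have to be found in the camera images.
- old_tin_mid (a point): The old tin: a bare steel cylinder with a dark ring on its lid, 56 mm in diameter, 72 mm tall, about 0.3 kg, the one that stands in the back place of the lane at the start (otherwise identical to the new tin). The point is its centre, 36 mm above its underside; z up.
- new_tin_mid (a point): The new tin: an identical bare steel cylinder (56 mm in diameter, 72 mm tall), standing on the bench itself. The point is its centre, 36 mm above its underside; z up.
- can_mid (a point): The oblong can: upright blue metal can with a paper band, base 64 mm (its x) by 40 mm (its y), body 70 mm tall, with a black screw cap and a wire handle on top up to 80 mm. Grip it across its 40 mm (along its y). The point is the centre of its body, 35 mm above its underside; z up.
- tub_mid (a point): The squat tub: white round plastic tub with a lid, 64 mm in diameter (lid, the top 10 mm, 67 mm), 56 mm tall. The point is its centre, 28 mm above its underside; z up.
- bottle_mid (a point): The slim bottle: white round bottle 40 mm in diameter up to 60 mm height, then a shoulder and a black cap up to 84 mm. The point is on its axis 42 mm above its underside; z up.
- lane: Stock lane: fixed grey channel, 166 (its x) by 86 mm (its y), inside 150 by 76 mm, floor 4 mm thick; side walls 12 mm high, front lip 10 mm at the -x end (nearer the robot), back plate 25 mm at the +x end. A white line halves it: front place centred at x = -38 mm, back place at +38 mm. Grip tins across it (along its y). Origin: centre of its underside; x points from front to back.
- tray_wide: The wide round drip tray: fixed grey saucer, 92 mm outside, 86 mm inside, floor 3 mm thick, rim 9 mm above the bench. It matches the tub. The origin is the centre of its underside.
- tray_small: The small round drip tray: fixed grey saucer, 66 mm outside, 60 mm inside, floor 3 mm thick, rim 9 mm above the bench. It matches the slim bottle. The origin is the centre of its underside.
- tray_oblong: The oblong drip tray: fixed grey rectangular tray, 90 mm (its x) by 66 mm (its y) outside, 84 by 60 mm inside, floor 3 mm thick, rim 9 mm above the bench. It matches the oblong can, long side along long side (either way round). The origin is the centre of its underside.
Things that resemble listed ones, but are neither listed nor needed, are in the scene too. What is shaped like the part that bears bottle_mid but blue or green is not meant.

How it is judged:
By the outcome, as a careful person would: the job done as asked, in the order asked, and still so for the second after the job is handed in, with the robot touching nothing.
It also fails if it takes over 144 s, if anything falls off the work surface, if the arm or the gripper's body presses on something with over 40 N, if the wrist force passes 120 N, or if a joint passes its speed limit or range.

## Working session

There is one attempt and no reset: what is moved stays moved. The work goes in short steps, Python scripts to look and compute and a tool call to move; the robot and the scene stay as the last step left them, time stands still between calls to the robot, and variables do not carry over. Pictures are saved under pics/ and viewed, at most 14 in all, crops included, and the job is handed in when it is done.

Besides the shell and the picture viewer there is one more tool, called after ">>>" as name(argument=value, ...) on one line, values as JSON. move_arm: Moves the arm, as the interface text tells. Scaled input: -1 to 1 covers 80 cm each way for a shift and 120 degrees each way for a turn. Its arguments: {"type":"object","properties":{"deltas":{"type":"array","items":{"type":"array","items":{"type":"array","items":{"type":"number","minimum":-1,"maximum":1}}}},"squeeze":{"type":"number"}},"required":["deltas"]}

```bash
mkdir -p pics; ls
python3 - <<'E'
from rig import manip
import cv2
for n in("top","side"):
    cv2.imwrite(f"pics/{n}0.png",manip.get_image(n)[:,:,::-1])
    p=manip.camera_params(n);print(n,p)
print(manip.camera_params("wrist"));s=manip.get_state();print(s["clock"],s["position"],s["ee_rot"],s["width"])
E
```

```text
pics
top {'fx': 487.2587613762578, 'fy': 487.2587613762578, 'cx': 282.5443714861581, 'cy': 210.82922481456646, 'R': array([[-0.00705497, -0.99990282,  0.01202367],
       [-0.98593068,  0.00494726, -0.1670815 ],
       [ 0.16700578, -0.01303326, -0.98586977]]), 't': array([0.00259317, 0.55453204, 1.09460759])}
side {'fx': 508.36289820422394, 'fy': 508.36289820422394, 'cx': 278.886631837931, 'cy': 207.36543266253906, 'R': array([[ 0.87426758, -0.48543722,  0.00262818],
       [-0.30190028, -0.54794308, -0.78013755],
       [ 0.3801479 ,  0.68125552, -0.6256025 ]]), 't': array([-0.48343893,  0.23348468,  1.00183173])}
{'fx': 333.94645544779877, 'fy': 333.94645544779877, 'cx': 280.0408492205541, 'cy': 206.92328093873562, 'tool_from_camera': array([[-6.58924680e-04, -9.57864913e-01, -2.87218338e-01,
         7.38731259e-02],
       [ 9.99999767e-01, -6.82390838e-04, -1.84051122e-05,
        -3.41894583e-04],
       [-1.78365551e-04, -2.87218283e-01,  9.57865140e-01,
        -1.34423641e-01],
       [ 0.00000000e+00,  0.00000000e+00,  0.00000000e+00,
         1.00000000e+00]])}
0.1 [0.15197013 0.5540758  0.23855151] [-1.93224341e-04  1.33480927e-01  9.91051054e-01 -7.82823423e-04] 0.0854217359932808
```

View pics/top0.png

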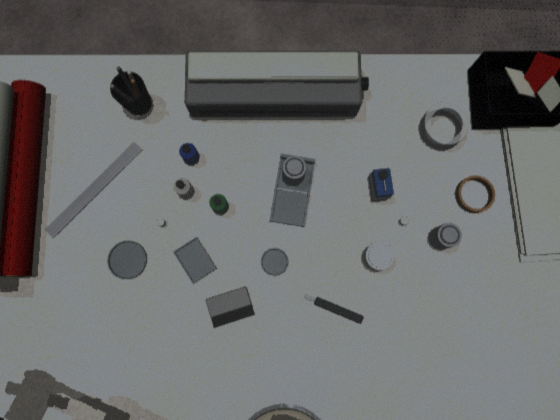

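View pics/side0.png

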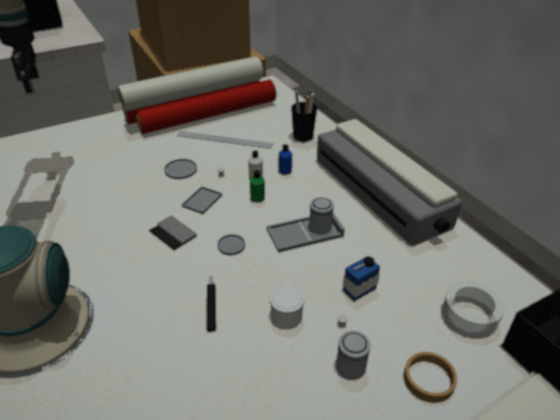

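The top view shows:
- **Lane:** around (293,190), with the old tin at its back at (294,168).
- **New tin:** (447,236). Lookalikes are the grey ring at (445,128) and the wooden ring at (475,194).
- **Can:** (382,184).
- **Tub:** (380,257).
- **White bottle:** (184,187). The blue bottle (189,153) and green bottle (219,203) are not the one I want.
- **Trays:** wide (128,260), oblong (195,260), small (275,262). The grey block at (231,306) is not a tray.

Next I'll check the choice in a close crop.

```bash
cat > h.py <<'E'
import numpy as np, cv2
from scipy.spatial.transform import Rotation as Rn
from rig import manip
def px2w(name,uv,z,state=None):
    """pixel -> world point on plane z"""
    p=manip.camera_params(name)
    d=np.array([(uv[0]-p["cx"])/p["fx"],(uv[1]-p["cy"])/p["fy"],1])
    if name=="wrist":
        T=p["tool_from_camera"];q=np.array(state["ee_rot"]);R=Rn.from_quat(q[[1,2,3,0]]).as_matrix()
        o=R@T[:3,3]+state["position"];d=R@T[:3,:3]@d
    else:
        o=-p["R"].T@p["t"];d=p["R"].T@d
    return o+d*(z-o[2])/d[2]
def w2px(name,X):
    p=manip.camera_params(name);c=p["R"]@np.array(X)+p["t"]
    return np.array([p["fx"]*c[0]/c[2]+p["cx"],p["fy"]*c[1]/c[2]+p["cy"]])
def yaw(s):
    q=np.array(s["ee_rot"]);R=Rn.from_quat(q[[1,2,3,0]]).as_matrix();return R
E
python3 - <<'E'
import cv2,numpy as np
im=cv2.imread("pics/top0.png")
def crop(x0,y0,w,h,k):
    c=cv2.resize(im[y0:y0+h,x0:x0+w],None,fx=k,fy=k,interpolation=cv2.INTER_CUBIC)
    return np.clip(c.astype(float)*1.5,0,255).astype(np.uint8)
a=crop(100,140,200,150,4);cv2.imwrite("pics/c1.png",a)
a=crop(270,145,200,150,4);cv2.imwrite("pics/c2.png",a)
E
```

```text
(no output)
```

View pics/c1.png

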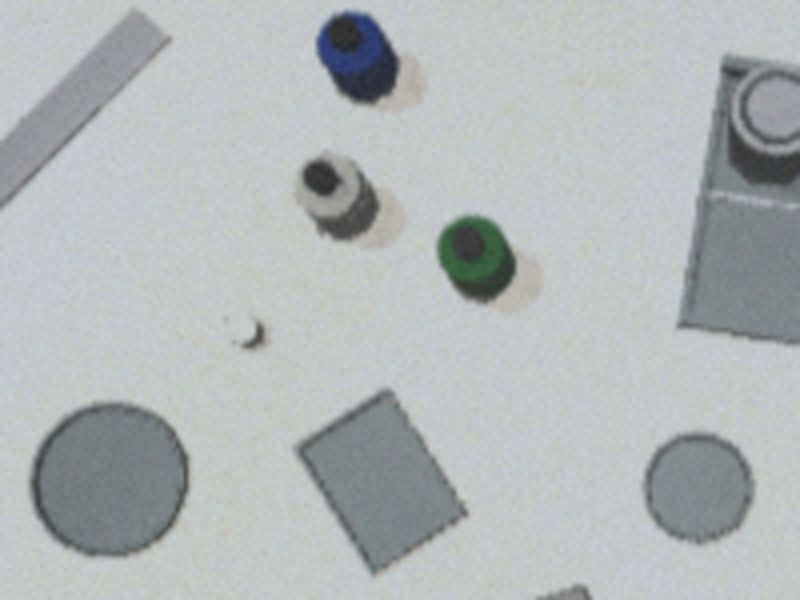

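View pics/c2.png

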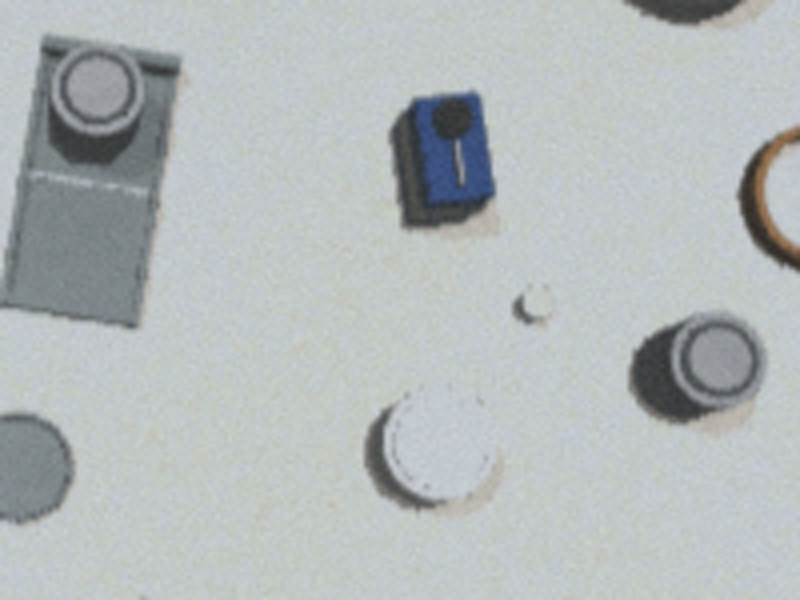

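The crops confirm the choice. The white bottle's cap is at (320,178) in crop 1, and the trays are a wide circle, an oblong and a small circle. In crop 2, both tins have dark-ringed lids: the old one in the lane at (97,88) and the new one at (718,360). The can's top is at (453,150) and the tub's lid at (441,444).

Run:
```python
from h import *
def c(k,u,v,z):
    o=((100,140),(270,145))[k-1]
    return px2w("top",((u+.5)/4-.5+o[0],(v+.5)/4-.5+o[1]),z)
np.set_printoptions(precision=4,suppress=True)
D=lambda a,b:np.linalg.norm((a-b)[:2]).round(4)
print("wide",c(1,110,479,.009),"diam",D(c(1,32,479,.009),c(1,188,479,.009)))
print("small",c(1,698,487,.009),"diam",D(c(1,644,487,.009),c(1,753,487,.009)))
def quad(P):
    s=[D(P[i],P[(i+1)%4]) for i in range(4)];return np.mean(P,0),s
P=[c(1,*p,.009) for p in((388,390),(296,446),(377,574),(467,513))];m,s=quad(P);d=(P[1]+P[0]-P[2]-P[3]);print("obl",m,s,"x-axis deg",np.degrees(np.arctan2(d[1],d[0])))
P=[c(2,*p,.07) for p in((411,102),(479,92),(494,197),(428,207))];m,s=quad(P);d=(P[1]+P[0]-P[2]-P[3]);print("can",m,s,np.degrees(np.arctan2(d[1],d[0])))
P=[c(2,44,36,.025),c(2,182,55,.025),c(2,138,327,.01),c(2,3,304,.01)];m,s=quad(P);d=(P[1]+P[0]-P[2]-P[3]);a=np.arctan2(d[1],d[0]);print("lane",m,s,np.degrees(a))
for x in(-.038,.038):print(x,m[:2]+x*np.array([np.cos(a),np.sin(a)]))
for n,a in dict(old=(2,97,88,.076),new=(2,718,360,.072),tub=(2,441,444,.056),bottle=(1,320,178,.084)).items():print(n,c(*a))
s=manip.get_state();print(yaw(s))
```

```text
wide [0.446  0.3681 0.009 ] diam 0.0921
small [0.4391 0.0196 0.009 ] diam 0.0648
obl [0.4442 0.2073 0.009 ] [np.float64(0.0633), np.float64(0.0907), np.float64(0.0632), np.float64(0.088)] x-axis deg 33.348172777924574
can [ 0.6175 -0.234   0.07  ] [np.float64(0.0404), np.float64(0.0628), np.float64(0.0389), np.float64(0.0629)] 6.136139900128749
lane [ 0.6116 -0.0258  0.0175] [np.float64(0.0848), np.float64(0.1672), np.float64(0.0824), np.float64(0.1646)] -9.35964042744324
-0.038 [ 0.5741 -0.0196]
0.038 [ 0.6491 -0.032 ]
old [ 0.6533 -0.0274  0.076 ]
new [ 0.4933 -0.3799  0.072 ]
tub [ 0.4477 -0.223   0.056 ]
bottle [0.6111 0.2339 0.084 ]
[[-0.9644  0.2646 -0.0006]
 [ 0.2646  0.9644 -0.0015]
 [ 0.0002 -0.0016 -1.    ]]
```

```bash
cat >> h.py <<'E'
def plan(wps, start=None):
    """wps: (x,y,z,angle of tool y in deg); prints rows [tx,ty,tz,twist] from the start pose (default: measured)"""
    if start is None:
        s=manip.get_state();R=yaw(s);p=np.array(s["position"]);a=np.degrees(np.arctan2(R[1,1],R[0,1]))
    else: p=np.array(start[:3]);a=start[3]
    r=np.radians(a);Y=np.array([np.cos(r),np.sin(r),0]);X=np.array([-np.sin(r),np.cos(r),0])  # tool z down
    for w in wps:
        d=np.array(w[:3])-p
        print(w,"->",np.round([d@X/.8,d@Y/.8,-d[2]/.8,-(w[3]-a)/120],4))
E
python3 - <<'E'
from h import *
plan([(.651,-.029,.19,80.6)],(.152,.555,.239,74.66))
E
```

```text
(0.651, -0.029, 0.19, 80.6) -> [-0.7946 -0.539   0.0612 -0.0495]
```

>>> move_arm(deltas=[[[-0.4,-0.27,0.03,-0.025,-1],[-0.795,-0.539,0.061,-0.05,-1],[-0.795,-0.539,0.061,-0.05,-1],[-0.795,-0.539,0.061,-0.05,-1],[-0.795,-0.539,0.061,-0.05,-1],[-0.795,-0.539,0.061,-0.05,-1],[-0.795,-0.539,0.061,-0.05,-1],[-0.795,-0.539,0.061,-0.05,-1],[-0.795,-0.539,0.061,-0.05,-1],[-0.795,-0.539,0.061,-0.05,-1],[-0.795,-0.539,0.061,-0.05,-1],[-0.795,-0.539,0.061,-0.05,-1]]], squeeze=40)

```text
clock: 1.3
position: [0.542, 0.0975, 0.2008]
ee_rot: [-0.0, 0.082, 0.997, 0.0]
contact_force: [0.5, 0.3, 0.8]
width: 0.0853
gripper_force: 0.0
```

Run:
```python
from h import *
s=manip.get_state();print(s["clock"],s["position"],s["qpos"])
plan([(.651,-.029,.19,80.6)])
```

```text
1.3 [0.54199065 0.09750584 0.20082983] [ 5.13897213e-02  2.64349983e-01  1.61988606e+00  4.02784709e-04
  1.25793340e+00 -1.35596213e+00]
(0.651, -0.029, 0.19, 80.6) -> [-0.1602 -0.1338  0.0135  0.0002]
```

>>> move_arm(deltas=[[[-0.16,-0.134,0.0135,0,-1],[-0.16,-0.134,0.0135,0,-1],[-0.16,-0.134,0.0135,0,-1],[-0.16,-0.134,0.0135,0,-1],[-0.16,-0.134,0.0135,0,-1],[-0.16,-0.134,0.0135,0,-1]]])

```text
clock: 1.9
position: [0.6491, -0.0265, 0.1898]
ee_rot: [-0.001, 0.082, 0.997, 0.001]
contact_force: [0.4, 1.0, -0.4]
width: 0.0854
gripper_force: 0.0
```

Run:
```python
from h import *
s=manip.get_state();print(s["clock"],s["position"],s["ee_rot"])
cv2.imwrite("pics/w1.png",manip.get_image("wrist")[:,:,::-1])
np.save("s1.npy",s,allow_pickle=True)
```

```text
1.9 [ 0.64908691 -0.02651883  0.18976647] [-1.29418093e-03  8.16396719e-02  9.96660889e-01  6.00874852e-04]
```

View pics/w1.png

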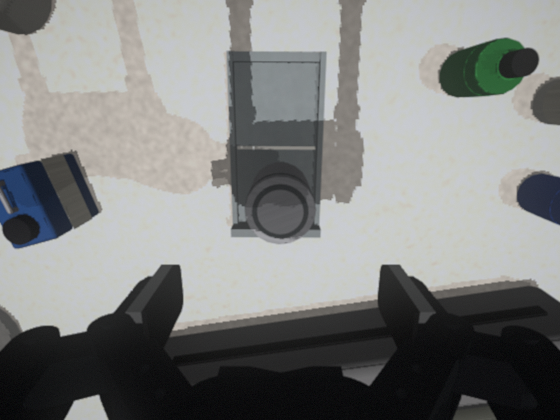

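The wrist view shows the tin's lid centred at (280,211). The lane is square to the image, with front lip corners at (231,52) and (326,52), the white line at row 148, and the back plate at row 236.

Run:
```python
from h import *
s=np.load("s1.npy",allow_pickle=True).item()
print("tin",px2w("wrist",(280,210),.076,s))
P=[px2w("wrist",p,z,s) for p,z in(((231,52),.01),((326,52),.01),((232,148),.004),((321,148),.004))]
for p in P:print(p)
a=px2w("wrist",(276.5,148),.004,s);f=px2w("wrist",(278.5,52),.01,s)
print("half",a,"front",f,np.linalg.norm((a-f)[:2]),np.degrees(np.arctan2(*(a-f)[[1,0]])))
u=(a-f)/np.linalg.norm((a-f)[:2]);print("frontplace",f+.045*u)
```

```text
tin [ 0.65173303 -0.02714886  0.076     ]
[ 0.52409824 -0.04879134  0.01      ]
[0.53748065 0.03210784 0.01      ]
[ 0.6052463 -0.0656236  0.004    ]
[0.619087   0.01787186 0.004     ]
half [ 0.61216547 -0.02388296  0.004     ] front [ 0.53078833 -0.00834853  0.01      ] 0.08284659790212895 -10.807409444742717
frontplace [ 0.57499016 -0.01678641  0.00674096]
```

Run:
```python
from h import *
plan([(.652,-.0272,.19,80.4),(.652,-.0272,.042,80.4)])
S=(.652,-.0272,.042,80.4)
plan([(.652,-.0272,.065,80.4),(.5745,-.0182,.065,80.4),(.5745,-.0182,.043,80.4)],S)
```

```text
(0.652, -0.0272, 0.19, 80.4) -> [-0.0041 -0.001   0.0003  0.0024]
(0.652, -0.0272, 0.042, 80.4) -> [-0.0041 -0.001   0.1853  0.0024]
(0.652, -0.0272, 0.065, 80.4) -> [ 0.      0.     -0.0288 -0.    ]
(0.5745, -0.0182, 0.065, 80.4) -> [ 0.0974 -0.0051 -0.0288 -0.    ]
(0.5745, -0.0182, 0.043, 80.4) -> [ 0.0974 -0.0051 -0.0012 -0.    ]
```

>>> move_arm(deltas=[[[-0.004,-0.001,0.05,0.002,-1],[-0.004,-0.001,0.1,0.002,-1],[-0.004,-0.001,0.145,0.002,-1],[-0.004,-0.001,0.175,0.002,-1],[-0.004,-0.001,0.185,0.002,-1],[-0.004,-0.001,0.185,0.002,-1],[-0.004,-0.001,0.185,0.002,1],[-0.004,-0.001,0.185,0.002,1],[-0.004,-0.001,0.185,0.002,1],[-0.004,-0.001,0.185,0.002,1],[-0.004,-0.001,0.185,0.002,1],[-0.004,-0.001,0.185,0.002,1]]])

```text
clock: 3.15
position: [0.6546, -0.0283, 0.0448]
ee_rot: [0.002, 0.084, 0.996, 0.0]
contact_force: [0.1, 2.0, 6.3]
width: 0.055
gripper_force: 43.1
```

>>> move_arm(deltas=[[[0,0,-0.015,0,1],[0,0,-0.03,0,1],[0.03,-0.001,-0.03,0,1],[0.06,-0.003,-0.03,0,1],[0.085,-0.004,-0.03,0,1],[0.097,-0.005,-0.03,0,1],[0.097,-0.005,-0.03,0,1],[0.097,-0.005,-0.03,0,1]]])

```text
clock: 3.95
position: [0.5775, -0.0199, 0.0672]
ee_rot: [0.001, 0.084, 0.996, -0.0]
contact_force: [0.1, -0.6, -3.4]
width: 0.0551
gripper_force: 43.0
```

Run:
```python
from h import *
for _ in range(3):
    s=manip.get_state();print(s["clock"],s["position"],s["ee_rot"],s["contact_force"])
im=manip.get_image("top")[:,:,::-1]
c=np.clip(cv2.resize(im[130:270,250:350],None,fx=4,fy=4,interpolation=cv2.INTER_CUBIC)*1.5,0,255)
cv2.imwrite("pics/t1.png",c)
```

```text
3.95 [ 0.5775124  -0.01987454  0.06716968] [ 1.43170454e-03  8.36377804e-02  9.96495192e-01 -6.06252120e-05] [ 0.08868511 -0.63418405 -3.42137361]
3.95 [ 0.5775124  -0.01987454  0.06716968] [ 1.43170454e-03  8.36377804e-02  9.96495192e-01 -6.06252120e-05] [ 0.08868511 -0.63418405 -3.42137361]
3.95 [ 0.5775124  -0.01987454  0.06716968] [ 1.43170454e-03  8.36377804e-02  9.96495192e-01 -6.06252120e-05] [ 0.08868511 -0.63418405 -3.42137361][ WARN:0@1.221] global loadsave.cpp:1063 imwrite_ Unsupported depth image for selected encoder is fallbacked to CV_8U.
```

>>> move_arm(deltas=[[[0.003,0.001,0.012,0,1],[0.003,0.001,0.022,0,1],[0.003,0.001,0.0275,0,1],[0.003,0.001,0.029,0,1],[0.003,0.001,0.029,0,1]]])

```text
clock: 4.5
position: [0.5731, -0.0182, 0.0448]
ee_rot: [-0.001, 0.083, 0.997, 0.0]
contact_force: [-5.4, 1.0, 13.5]
width: 0.0551
gripper_force: 44.6
```

>>> move_arm(deltas=[[[0,0,0,0,-1],[0,0,0,0,-1],[0,0,0,0,-1],[0,0,0,0,-1],[0,0,-0.04,0,-1],[0,0,-0.09,0,-1],[0,0,-0.15,0,-1],[0,0,-0.19,0,-1],[0,0,-0.19,0,-1],[0,0,-0.19,0,-1]]])

```text
clock: 5.5
position: [0.5739, -0.0184, 0.1957]
ee_rot: [0.001, 0.084, 0.997, 0.0]
contact_force: [0.6, 0.1, -0.3]
width: 0.0852
gripper_force: 0.0
```

Run:
```python
from h import *
s=manip.get_state();print(s["clock"],s["position"],s["ee_rot"],s["width"])
plan([(.493,-.380,.19,80.4),(.493,-.380,.038,80.4)])
im=manip.get_image("top")[:,:,::-1]
cv2.imwrite("pics/t1.png",im)
```

```text
5.5 [ 0.57389231 -0.01836612  0.19566981] [6.36535775e-04 8.35284846e-02 9.96505187e-01 1.37269439e-06] 0.08521384203295408
(0.493, -0.38, 0.19, 80.4) -> [ 2.450e-02 -4.626e-01  7.100e-03  1.000e-04]
(0.493, -0.38, 0.038, 80.4) -> [ 2.450e-02 -4.626e-01  1.971e-01  1.000e-04]
```

View pics/t1.png

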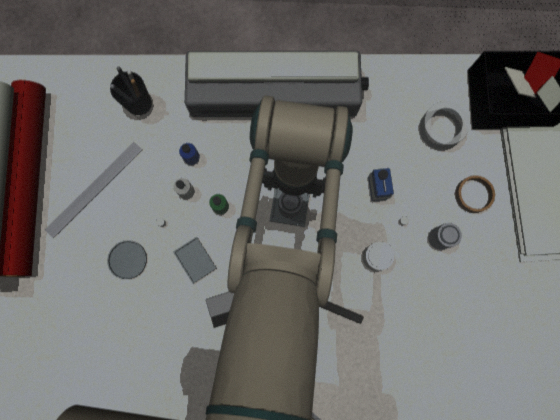

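The old tin stands upright in the front place at (290,203), and nothing else has moved. On to the new tin.

>>> move_arm(deltas=[[[0.003,-0.06,0.007,0,-1],[0.006,-0.12,0.007,0,-1],[0.01,-0.18,0.007,0,-1],[0.013,-0.24,0.007,0,-1],[0.016,-0.3,0.007,0,-1],[0.02,-0.36,0.007,0,-1],[0.023,-0.42,0.007,0,-1],[0.0245,-0.4625,0.007,0,-1],[0.0245,-0.4625,0.007,0,-1],[0.0245,-0.4625,0.007,0,-1],[0.0245,-0.4625,0.007,0,-1],[0.0245,-0.4625,0.007,0,-1]]])

```text
clock: 6.75
position: [0.493, -0.3782, 0.189]
ee_rot: [-0.001, 0.083, 0.997, 0.001]
contact_force: [0.1, 0.6, 0.8]
width: 0.0859
gripper_force: 0.0
```

Run:
```python
from h import *
s=manip.get_state();print(s["clock"],s["position"],s["qpos"])
im=manip.get_image("wrist")[:,:,::-1]
cv2.imwrite("pics/w2.png",im)
print(px2w("wrist",(280,210),.072,s))
plan([(.493,-.380,.038,80.4)])
```

```text
6.75 [ 0.49297902 -0.37823372  0.18904757] [-7.66633570e-01  3.75953710e-01  1.48143029e+00  4.78845122e-04
  1.28588400e+00 -2.17198183e+00]
[ 0.49680603 -0.379026    0.072     ]
(0.493, -0.38, 0.038, 80.4) -> [-0.0002 -0.002   0.1892  0.001 ]
```

View pics/w2.png

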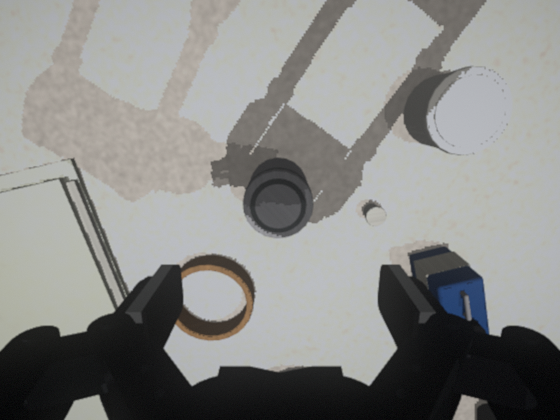

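The lid is centred at (277,204). The wooden ring at (215,297) and the can at (455,280) are clear of the fingers.

Run:
```python
from h import *
s=manip.get_state()
print(px2w("wrist",(277,204),.072,s))
plan([(.494,-.381,.040,80.4)])
plan([(.494,-.381,.18,80.4),(.649,-.0315,.18,80.2),(.649,-.0315,.048,80.2)],(.494,-.381,.040,80.4))
```

```text
[ 0.4918335  -0.38073915  0.072     ]
(0.494, -0.381, 0.04, 80.4) -> [-0.0016 -0.0031  0.1867  0.001 ]
(0.494, -0.381, 0.18, 80.4) -> [ 0.     0.    -0.175 -0.   ]
(0.649, -0.0315, 0.18, 80.2) -> [-0.1182  0.4631 -0.175   0.0017]
(0.649, -0.0315, 0.048, 80.2) -> [-0.1182  0.4631 -0.01    0.0017]
```

>>> move_arm(deltas=[[[0,-0.002,0.05,0.001,-1],[0,-0.002,0.1,0.001,-1],[0,-0.002,0.145,0.001,-1],[0,-0.002,0.175,0.001,-1],[0,-0.002,0.187,0.001,-1],[0,-0.002,0.187,0.001,-1],[0,-0.002,0.187,0.001,1],[0,-0.002,0.187,0.001,1],[0,-0.002,0.187,0.001,1],[0,-0.002,0.187,0.001,1],[0,-0.002,0.187,0.001,1],[0,-0.002,0.187,0.001,1]]])

```text
clock: 8.0
position: [0.4937, -0.3821, 0.0421]
ee_rot: [0.002, 0.085, 0.996, -0.001]
contact_force: [1.0, 1.7, 6.1]
width: 0.0549
gripper_force: 43.3
```

>>> move_arm(deltas=[[[0,0,-0.04,0,1],[0,0,-0.09,0,1],[0,0,-0.14,0,1],[0,0,-0.175,0,1],[-0.02,0.06,-0.175,0,1],[-0.03,0.12,-0.175,0,1],[-0.045,0.18,-0.175,0,1],[-0.06,0.24,-0.175,0,1],[-0.075,0.3,-0.175,0,1],[-0.09,0.36,-0.175,0,1],[-0.105,0.42,-0.175,0,1],[-0.118,0.463,-0.175,0.002,1]]])

```text
clock: 9.2
position: [0.6483, -0.0291, 0.18]
ee_rot: [-0.0, 0.086, 0.996, 0.0]
contact_force: [-0.2, -0.1, -3.0]
width: 0.0549
gripper_force: 44.1
```

Run:
```python
from h import *
s=manip.get_state();print(s["clock"],s["position"],s["qd"].round(3))
plan([(.651,-.0315,.18,80.2),(.651,-.0315,.048,80.2)])
```

```text
9.2 [ 0.64833835 -0.02914496  0.17996576] [ 0.517  0.202 -0.329 -0.033  0.126  0.565]
(0.651, -0.0315, 0.18, 80.2) -> [-0.0038 -0.0023 -0.     -0.0005]
(0.651, -0.0315, 0.048, 80.2) -> [-0.0038 -0.0023  0.165  -0.0005]
```

>>> move_arm(deltas=[[[0,0,0,0,1],[0,0,0,0,1],[0,0,0.03,0,1],[0,0,0.07,0,1],[0,0,0.11,0,1],[0,0,0.14,0,1],[0,0,0.153,0,1],[0,0,0.153,0,1],[0,0,0.153,0,1]]])

```text
clock: 10.1
position: [0.6487, -0.0333, 0.0588]
ee_rot: [0.001, 0.087, 0.996, -0.0]
contact_force: [0.4, -0.6, -2.8]
width: 0.0549
gripper_force: 44.2
```

Run:
```python
from h import *
s=manip.get_state();print(s["clock"],s["position"],s["contact_force"])
plan([(.651,-.0315,.046,80.2)])
```

```text
10.1 [ 0.64871541 -0.03326062  0.05876412] [ 0.40033467 -0.63179071 -2.75860301]
(0.651, -0.0315, 0.046, 80.2) -> [-0.0024  0.0027  0.016  -0.0016]
```

>>> move_arm(deltas=[[[-0.002,0.002,0.008,-0.001,1],[-0.002,0.002,0.014,-0.001,1],[-0.002,0.002,0.0165,-0.001,1],[-0.002,0.002,0.0165,-0.001,1]]])

```text
clock: 10.5
position: [0.6505, -0.031, 0.0461]
ee_rot: [0.001, 0.085, 0.996, -0.0]
contact_force: [-1.2, 0.5, 3.4]
width: 0.0555
gripper_force: 44.8
```

>>> move_arm(deltas=[[[0,0,0,0,-1],[0,0,0,0,-1],[0,0,0,0,-1],[0,0,0,0,-1],[0,0,-0.04,0,-1],[0,0,-0.09,0,-1],[0,0,-0.15,0,-1],[0,0,-0.19,0,-1],[0,0,-0.19,0,-1],[0,0,-0.19,0,-1]]])

```text
clock: 11.5
position: [0.65, -0.031, 0.1971]
ee_rot: [0.001, 0.086, 0.996, -0.0]
contact_force: [0.0, 0.2, 0.4]
width: 0.0854
gripper_force: 0.0
```

Run:
```python
from h import *
s=manip.get_state();print(s["clock"],s["position"],s["width"])
plan([(.447,-.223,.17,80.2)])
```

```text
11.5 [ 0.64999152 -0.03101488  0.19708737] 0.08537169975772066
(0.447, -0.223, 0.17, 80.2) -> [ 2.091e-01 -2.797e-01  3.390e-02 -2.000e-04]
```

>>> move_arm(deltas=[[[0.04,-0.05,0.0,0,-1],[0.08,-0.1,0.01,0,-1],[0.115,-0.15,0.02,0,-1],[0.15,-0.2,0.034,0,-1],[0.185,-0.25,0.034,0,-1],[0.209,-0.28,0.034,0,-1],[0.209,-0.28,0.034,0,-1],[0.209,-0.28,0.034,0,-1],[0.209,-0.28,0.034,0,-1]]])

```text
clock: 12.4
position: [0.4472, -0.2224, 0.1684]
ee_rot: [-0.0, 0.085, 0.996, 0.001]
contact_force: [-0.2, 0.7, 0.9]
width: 0.0853
gripper_force: 0.0
```

Run:
```python
from h import *
s=manip.get_state();print(s["clock"],s["position"])
cv2.imwrite("pics/w3.png",manip.get_image("wrist")[:,:,::-1])
np.save("s3.npy",s,allow_pickle=True)
plan([(.447,-.223,.022,80.2)])
```

```text
12.4 [ 0.44720994 -0.22240495  0.16835683]
(0.447, -0.223, 0.022, 80.2) -> [ 0.0004 -0.001   0.1832  0.0004]
```

View pics/w3.png

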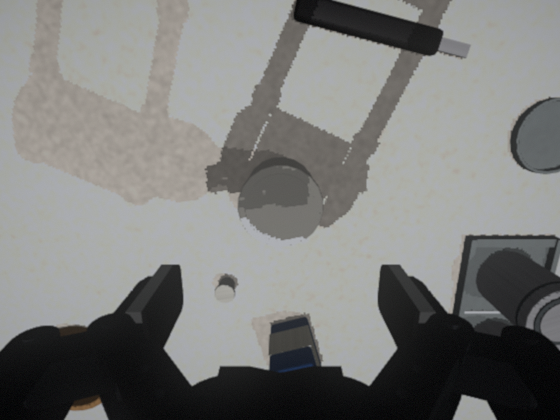

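The tub's lid is centred at (281,202), with its edges at x 238 and 323.

Run:
```python
from h import *
s=np.load("s3.npy",allow_pickle=True).item()
print(px2w("wrist",(281,199),.056,s))
plan([(.447,-.2235,.021,80.2)])
plan([(.447,-.2235,.14,80.2),(.446,.367,.14,80.2),(.446,.367,.04,80.2)],(.447,-.2235,.021,80.2))
```

```text
[ 0.44104823 -0.22071858  0.056     ]
(0.447, -0.2235, 0.021, 80.2) -> [ 0.0003 -0.0016  0.1845  0.0004]
(0.447, -0.2235, 0.14, 80.2) -> [ 0.      0.     -0.1488 -0.    ]
(0.446, 0.367, 0.14, 80.2) -> [ 0.1269  0.7271 -0.1488 -0.    ]
(0.446, 0.367, 0.04, 80.2) -> [ 0.1269  0.7271 -0.0237 -0.    ]
```

>>> move_arm(deltas=[[[0.003,0,0.04,0,-1],[0.003,0,0.09,0,-1],[0.003,0,0.14,0,-1],[0.003,0,0.17,0,-1],[0.003,0,0.1835,0,-1],[0.003,0,0.1835,0,-1],[0.003,0,0.1835,0,1],[0.003,0,0.1835,0,1],[0.003,0,0.1835,0,1],[0.003,0,0.1835,0,1],[0.003,0,0.1835,0,1],[0.003,0,0.1835,0,1]]])

```text
clock: 13.65
position: [0.446, -0.2233, 0.0239]
ee_rot: [0.002, 0.086, 0.996, -0.001]
contact_force: [1.6, 0.7, 6.9]
width: 0.0656
gripper_force: 44.9
```

>>> move_arm(deltas=[[[0,0,-0.03,0,1],[0,0,-0.08,0,1],[0,0,-0.13,0,1],[0,0,-0.15,0,1],[0.01,0.06,-0.15,0,1],[0.02,0.12,-0.15,0,1],[0.03,0.18,-0.15,0,1],[0.04,0.24,-0.15,0,1],[0.05,0.3,-0.15,0,1],[0.06,0.36,-0.15,0,1],[0.07,0.4,-0.15,0,1],[0.07,0.4,-0.15,0,1]]])

```text
clock: 14.85
position: [0.4426, 0.1055, 0.1424]
ee_rot: [-0.001, 0.083, 0.997, 0.001]
contact_force: [0.5, -0.1, -2.3]
width: 0.0657
gripper_force: 46.2
```

Run:
```python
from h import *
s=manip.get_state();print(s["clock"],s["position"],s["contact_force"])
plan([(.446,.367,.14,80.2),(.446,.367,.04,80.2)])
```

```text
14.85 [0.44264124 0.10551532 0.14237784] [ 0.50944768 -0.0850211  -2.34037778]
(0.446, 0.367, 0.14, 80.2) -> [0.05   0.323  0.003  0.0021]
(0.446, 0.367, 0.04, 80.2) -> [0.05   0.323  0.128  0.0021]
```

>>> move_arm(deltas=[[[0.01,0.06,0.003,0,1],[0.02,0.12,0.003,0,1],[0.03,0.18,0.003,0,1],[0.04,0.24,0.003,0,1],[0.047,0.3,0.003,0,1],[0.05,0.323,0.003,0,1],[0.05,0.323,0.003,0,1],[0.05,0.323,0.04,0,1],[0.05,0.323,0.09,0,1],[0.05,0.323,0.128,0,1],[0.05,0.323,0.128,0,1],[0.05,0.323,0.128,0,1]]])

```text
clock: 16.05
position: [0.4489, 0.3619, 0.0402]
ee_rot: [-0.0, 0.086, 0.996, -0.001]
contact_force: [0.4, -1.0, -2.5]
width: 0.0659
gripper_force: 46.5
```

Run:
```python
from h import *
s=manip.get_state();print(s["clock"],s["position"],s["contact_force"])
plan([(.446,.367,.027,80.2)])
```

```text
16.05 [0.44885039 0.36186134 0.04024691] [ 0.4381941  -1.00694443 -2.47398832]
(0.446, 0.367, 0.027, 80.2) -> [ 0.0046  0.0057  0.0166 -0.0008]
```

>>> move_arm(deltas=[[[0.003,0.004,0.0,0,1],[0.003,0.004,0.008,0,1],[0.003,0.004,0.014,0,1],[0.003,0.004,0.0165,0,1],[0.003,0.004,0.0165,0,1]]])

```text
clock: 16.55
position: [0.4466, 0.3671, 0.027]
ee_rot: [-0.0, 0.085, 0.996, -0.0]
contact_force: [-1.0, -1.0, 0.1]
width: 0.0655
gripper_force: 46.6
```

>>> move_arm(deltas=[[[0,0,0.001,0,1],[0,0,0.001,0,-1],[0,0,0.001,0,-1],[0,0,0.001,0,-1],[0,0,0.001,0,-1],[0,0,-0.03,0,-1],[0,0,-0.08,0,-1],[0,0,-0.14,0,-1],[0,0,-0.2,0,-1],[0,0,-0.21,0,-1],[0,0,-0.21,0,-1]]])

```text
clock: 17.65
position: [0.4478, 0.3677, 0.197]
ee_rot: [0.002, 0.086, 0.996, 0.002]
contact_force: [-0.5, 0.4, -0.5]
width: 0.085
gripper_force: 0.0
```

Run:
```python
from h import *
s=manip.get_state();print(s["clock"],s["position"],s["width"])
plan([(.610,.233,.20,118)])
```

```text
17.65 [0.44781908 0.36769293 0.19703336] 0.08497803835116072
(0.61, 0.233, 0.2, 118) -> [-0.2285 -0.1313 -0.0037 -0.3152]
```

>>> move_arm(deltas=[[[-0.05,-0.03,-0.004,-0.06,-1],[-0.1,-0.06,-0.004,-0.13,-1],[-0.15,-0.09,-0.004,-0.2,-1],[-0.2,-0.12,-0.004,-0.26,-1],[-0.2285,-0.131,-0.004,-0.315,-1],[-0.2285,-0.131,-0.004,-0.315,-1],[-0.2285,-0.131,-0.004,-0.315,-1],[-0.2285,-0.131,-0.004,-0.315,-1],[-0.2285,-0.131,-0.004,-0.315,-1]]])

```text
clock: 18.55
position: [0.6076, 0.2335, 0.1976]
ee_rot: [-0.001, -0.242, 0.97, 0.0]
contact_force: [0.9, -0.1, -1.1]
width: 0.0854
gripper_force: 0.0
```

Run:
```python
from h import *
s=manip.get_state();print(s["clock"],s["position"])
cv2.imwrite("pics/w4.png",manip.get_image("wrist")[:,:,::-1])
np.save("s4.npy",s,allow_pickle=True)
plan([(.610,.233,.033,118)])
```

```text
18.55 [0.60763502 0.23353342 0.19755811]
(0.61, 0.233, 0.033, 118) -> [-0.002  -0.0019  0.2062  0.0004]
```

View pics/w4.png

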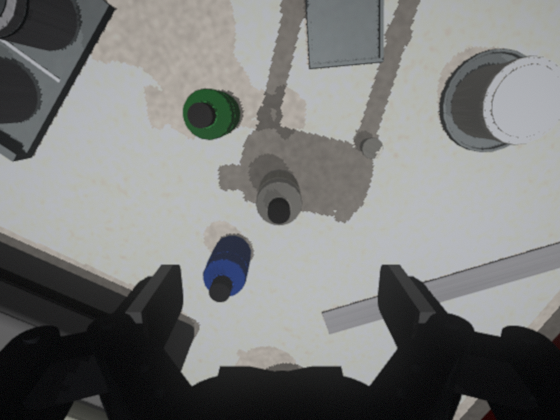

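The cap is at (279,211). The finger positions lie between the green bottle (210,113) and the blue one (225,270), so they are clear.

Run:
```python
from h import *
s=np.load("s4.npy",allow_pickle=True).item()
print(px2w("wrist",(279,211),.084,s))
plan([(.61,.234,.033,118)])
plan([(.61,.234,.19,118),(.439,.0196,.19,118)],(.61,.234,.033,118))
```

```text
[0.61108077 0.23479935 0.084     ]
(0.61, 0.234, 0.033, 118) -> [-0.0026 -0.0008  0.2062  0.0004]
(0.61, 0.234, 0.19, 118) -> [ 0.      0.     -0.1962  0.    ]
(0.439, 0.0196, 0.19, 118) -> [ 0.3145 -0.1363 -0.1962  0.    ]
```

>>> move_arm(deltas=[[[-0.003,-0.001,0.05,0,-1],[-0.003,-0.001,0.1,0,-1],[-0.003,-0.001,0.15,0,-1],[-0.003,-0.001,0.19,0,-1],[-0.003,-0.001,0.206,0,-1],[-0.003,-0.001,0.206,0,-1],[-0.003,-0.001,0.206,0,1],[-0.003,-0.001,0.206,0,1],[-0.003,-0.001,0.206,0,1],[-0.003,-0.001,0.206,0,1],[-0.003,-0.001,0.206,0,1],[-0.003,-0.001,0.206,0,1]]], squeeze=30)

```text
clock: 19.8
position: [0.6127, 0.2335, 0.0353]
ee_rot: [0.002, -0.242, 0.97, 0.0]
contact_force: [-0.2, 0.3, 7.1]
width: 0.0394
gripper_force: 30.6
```

>>> move_arm(deltas=[[[0,0,0,0,1],[0,0,0,0,1],[0,0,-0.04,0,1],[0,0,-0.09,0,1],[0,0,-0.14,0,1],[0,0,-0.19,0,1],[0.05,-0.02,-0.196,0,1],[0.1,-0.045,-0.196,0,1],[0.15,-0.065,-0.196,0,1],[0.2,-0.09,-0.196,0,1],[0.25,-0.11,-0.196,0,1],[0.25,-0.11,-0.196,0,1]]])

```text
clock: 21.0
position: [0.4713, 0.0585, 0.1899]
ee_rot: [-0.003, -0.24, 0.971, -0.0]
contact_force: [-0.2, -0.4, -2.3]
width: 0.039
gripper_force: 30.8
```

Run:
```python
from h import *
s=manip.get_state();print(s["clock"],s["position"],s["contact_force"])
plan([(.439,.0196,.19,118),(.439,.0196,.055,118)])
```

```text
21.0 [0.47127133 0.05847302 0.18988833] [-0.2243556  -0.35999058 -2.25290529]
(0.439, 0.0196, 0.19, 118) -> [ 0.0583 -0.0242 -0.0001 -0.0018]
(0.439, 0.0196, 0.055, 118) -> [ 0.0583 -0.0242  0.1686 -0.0018]
```

>>> move_arm(deltas=[[[0.04,-0.015,0,0,1],[0.06,-0.025,0,0,1],[0.06,-0.025,0,0,1],[0.06,-0.025,0.04,0,1],[0.06,-0.025,0.09,0,1],[0.06,-0.025,0.14,0,1],[0.06,-0.025,0.168,0,1],[0.06,-0.025,0.168,0,1],[0.06,-0.025,0.168,0,1]]])

```text
clock: 21.9
position: [0.4443, 0.0218, 0.0559]
ee_rot: [0.0, -0.242, 0.97, 0.0]
contact_force: [-0.0, 0.4, -0.9]
width: 0.0393
gripper_force: 30.9
```

Run:
```python
from h import *
s=manip.get_state();print(s["clock"],s["position"],s["contact_force"])
plan([(.439,.0196,.0385,118)])
```

```text
21.9 [0.4442922  0.02179997 0.0559146 ] [-0.01490078  0.42816224 -0.93114689]
(0.439, 0.0196, 0.0385, 118) -> [ 0.0071  0.0007  0.0218 -0.    ]
```

>>> move_arm(deltas=[[[0.005,0.0,0.0,0,1],[0.005,0.0,0.01,0,1],[0.005,0.0,0.018,0,1],[0.005,0.0,0.0215,0,1],[0.005,0.0,0.0215,0,1]]])

```text
clock: 22.4
position: [0.4397, 0.0194, 0.0384]
ee_rot: [0.0, -0.242, 0.97, 0.0]
contact_force: [-0.7, -0.2, -1.3]
width: 0.0393
gripper_force: 31.1
```

>>> move_arm(deltas=[[[0.0,0.0,0.001,0,1],[0.0,0.0,0.002,0,1],[0.0,0.0,0.002,0,1]]])

```text
clock: 22.7
position: [0.4397, 0.0194, 0.0383]
ee_rot: [0.0, -0.242, 0.97, -0.0]
contact_force: [-3.5, -0.6, 13.1]
width: 0.0392
gripper_force: 32.5
```

>>> move_arm(deltas=[[[0,0,0,0,-1],[0,0,0,0,-1],[0,0,0,0,-1],[0,0,0,0,-1],[0,0,0,0,-1],[0,0,-0.03,0,-1],[0,0,-0.08,0,-1],[0,0,-0.14,0,-1],[0,0,-0.2,0,-1],[0,0,-0.2,0,-1],[0,0,-0.2,0,-1]]])

```text
clock: 23.8
position: [0.4402, 0.0194, 0.1979]
ee_rot: [0.001, -0.242, 0.97, -0.0]
contact_force: [-1.2, 0.9, -0.2]
width: 0.0853
gripper_force: 0.0
```

Run:
```python
from h import *
s=manip.get_state();print(s["clock"],s["position"],s["width"])
plan([(.617,-.234,.20,96.1)])
```

```text
23.8 [0.44016478 0.01940274 0.197948  ] 0.08532805789438375
(0.617, -0.234, 0.2, 96.1) -> [-0.0466 -0.3834 -0.0026  0.1823]
```

>>> move_arm(deltas=[[[-0.006,-0.06,-0.003,0.03,-1],[-0.015,-0.12,-0.003,0.06,-1],[-0.022,-0.18,-0.003,0.09,-1],[-0.03,-0.24,-0.003,0.12,-1],[-0.037,-0.3,-0.003,0.15,-1],[-0.043,-0.36,-0.003,0.182,-1],[-0.0465,-0.383,-0.003,0.182,-1],[-0.0465,-0.383,-0.003,0.182,-1],[-0.0465,-0.383,-0.003,0.182,-1],[-0.0465,-0.383,-0.003,0.182,-1],[-0.0465,-0.383,-0.003,0.182,-1]]])

```text
clock: 24.9
position: [0.6154, -0.2322, 0.1992]
ee_rot: [-0.0, -0.054, 0.999, 0.0]
contact_force: [0.2, -0.3, -0.0]
width: 0.0853
gripper_force: 0.0
```

Run:
```python
from h import *
s=manip.get_state();print(s["clock"],s["position"])
im=manip.get_image("wrist")[:,:,::-1]
cv2.imwrite("pics/w5.png",cv2.resize(im[120:280,180:380],None,fx=4,fy=4,interpolation=cv2.INTER_CUBIC))
np.save("s5.npy",s,allow_pickle=True)
plan([(.617,-.234,.19,96.1)])
t=manip.get_image("top")[:,:,::-1]
cv2.imwrite("pics/t2.png",np.clip(cv2.resize(t[140:290,100:300],None,fx=4,fy=4,interpolation=cv2.INTER_CUBIC).astype(float)*1.5,0,255).astype(np.uint8))
```

```text
24.9 [ 0.61541507 -0.23222963  0.19918661]
(0.617, -0.234, 0.19, 96.1) -> [-0.0015 -0.0021  0.0119  0.0009]
```

View pics/w5.png

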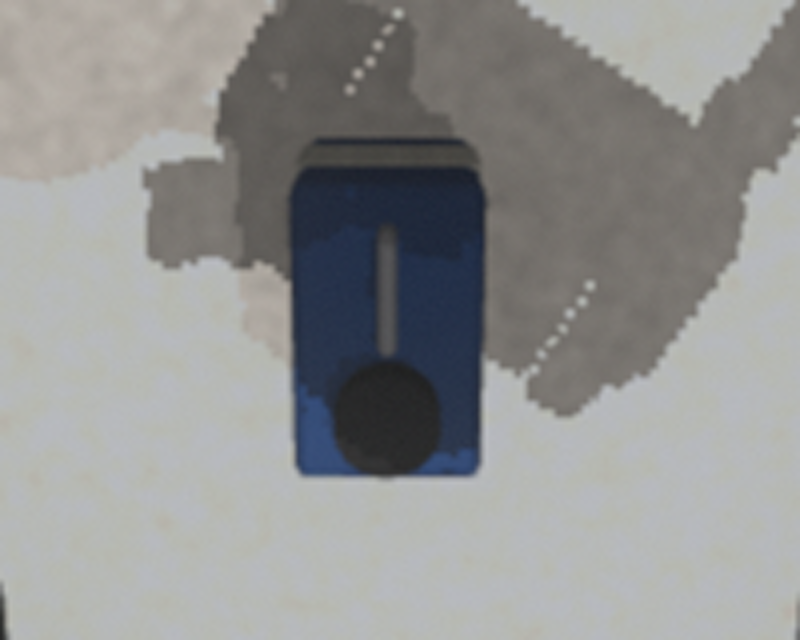

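View pics/t2.png

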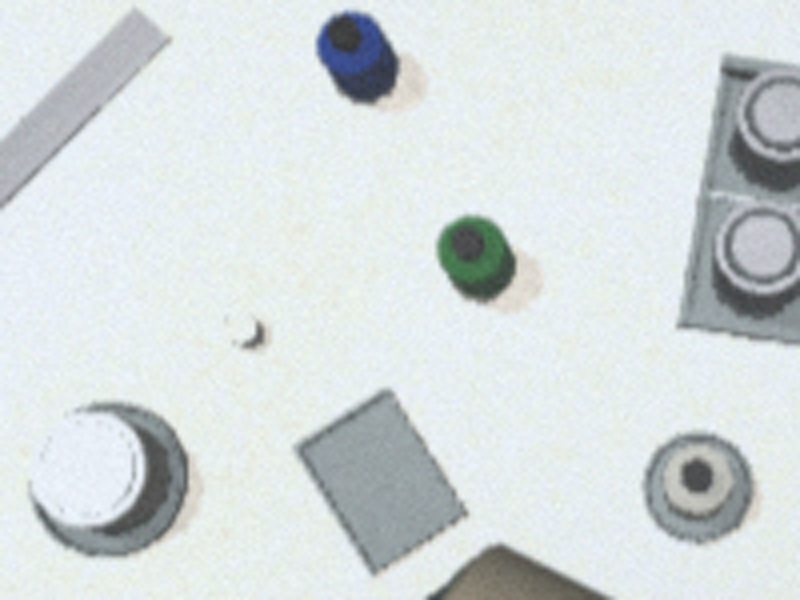

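The tub sits in the wide tray (lid at crop (88,468)), the bottle is centred in the small tray at (698,480), and both tins stand in the lane. The can's top is square to the gripper, centred at crop (388,322).

Run:
```python
from h import *
s=np.load("s5.npy",allow_pickle=True).item()
print("can",px2w("wrist",(276.9,200.4),.07,s))
f=lambda u,v,z:px2w("top",((u+.5)/4-.5+100,(v+.5)/4-.5+140),z)
print("tub",f(88,468,.059),"bottle",f(698,475,.087),"new",f(785,113,.076),"old",f(763,244,.076))
plan([(.616,-.234,.032,96.1)])
plan([(.616,-.234,.17,96.1),(.444,.207,.17,123.3)],(.616,-.234,.032,96.1))
```

```text
can [ 0.61511906 -0.23478895  0.07      ]
tub [0.44878932 0.36564012 0.059     ] bottle [0.44069385 0.01923115 0.087     ] new [ 0.65032631 -0.03196379  0.076     ] old [ 0.57317056 -0.01846781  0.076     ]
(0.616, -0.234, 0.032, 96.1) -> [-0.     -0.0018  0.2096  0.0008]
(0.616, -0.234, 0.17, 96.1) -> [ 0.      0.     -0.1725 -0.    ]
(0.444, 0.207, 0.17, 123.3) -> [ 0.1552  0.571  -0.1725 -0.2267]
```

>>> move_arm(deltas=[[[-0.001,-0.002,0.05,0,-1],[-0.001,-0.002,0.1,0,-1],[-0.001,-0.002,0.15,0,-1],[-0.001,-0.002,0.19,0,-1],[-0.001,-0.002,0.2095,0,-1],[-0.001,-0.002,0.2095,0,-1],[-0.001,-0.002,0.2095,0,1],[-0.001,-0.002,0.2095,0,1],[-0.001,-0.002,0.2095,0,1],[-0.001,-0.002,0.2095,0,1],[-0.001,-0.002,0.2095,0,1],[-0.001,-0.002,0.2095,0,1]]], squeeze=40)

```text
clock: 26.2
position: [0.6183, -0.2355, 0.0335]
ee_rot: [0.001, -0.054, 0.999, -0.001]
contact_force: [0.5, 1.6, 5.5]
width: 0.0398
gripper_force: 42.7
```

>>> move_arm(deltas=[[[0,0,0,0,1],[0,0,0,0,1],[0,0,-0.04,0,1],[0,0,-0.09,0,1],[0,0,-0.14,0,1],[0,0,-0.173,0,1],[0.015,0.055,-0.173,-0.02,1],[0.03,0.11,-0.173,-0.04,1],[0.045,0.165,-0.173,-0.07,1],[0.06,0.22,-0.173,-0.09,1],[0.075,0.275,-0.173,-0.11,1],[0.09,0.33,-0.173,-0.13,1]]])

```text
clock: 27.4
position: [0.5158, 0.0211, 0.1696]
ee_rot: [-0.0, -0.189, 0.982, 0.0]
contact_force: [0.4, 1.2, -2.7]
width: 0.0396
gripper_force: 42.1
```

Run:
```python
from h import *
s=manip.get_state();print(s["clock"],s["position"],s["contact_force"])
plan([(.444,.207,.17,123.3),(.444,.207,.055,123.3)])
```

```text
27.4 [0.51581098 0.02106706 0.16958013] [ 0.44702486  1.20977971 -2.73741957]
(0.444, 0.207, 0.17, 123.3) -> [-0.003   0.2491 -0.0005 -0.0958]
(0.444, 0.207, 0.055, 123.3) -> [-0.003   0.2491  0.1432 -0.0958]
```

>>> move_arm(deltas=[[[0,0.06,0,-0.03,1],[0,0.12,0,-0.06,1],[-0.002,0.18,0,-0.09,1],[-0.003,0.23,0,-0.095,1],[-0.003,0.243,0,-0.095,1],[-0.003,0.243,0,-0.095,1],[-0.003,0.243,0.04,-0.095,1],[-0.003,0.243,0.09,-0.095,1],[-0.003,0.243,0.13,-0.095,1],[-0.003,0.243,0.143,-0.095,1],[-0.003,0.243,0.143,-0.095,1],[-0.003,0.243,0.143,-0.095,1]]])

```text
clock: 28.6
position: [0.4492, 0.2007, 0.0567]
ee_rot: [0.001, -0.285, 0.959, -0.0]
contact_force: [-0.1, 0.1, -2.5]
width: 0.0397
gripper_force: 42.2
```

Run:
```python
from h import *
s=manip.get_state();print(s["clock"],s["position"],s["contact_force"])
plan([(.444,.207,.0365,123.3)])
t=manip.get_image("top")[:,:,::-1]
cv2.imwrite("pics/t3.png",np.clip(cv2.resize(t[200:300,140:260],None,fx=5,fy=5,interpolation=cv2.INTER_CUBIC).astype(float)*1.5,0,255).astype(np.uint8))
```

```text
28.6 [0.4492394  0.20070089 0.05668352] [-0.07712726  0.12208851 -2.46528293]
(0.444, 0.207, 0.0365, 123.3) -> [ 0.0012  0.0102  0.0252 -0.0018]
```

>>> move_arm(deltas=[[[0,0.008,0,-0.002,1],[0,0.009,0.01,-0.002,1],[0,0.009,0.018,-0.002,1],[0,0.009,0.0245,-0.002,1],[0,0.009,0.0255,-0.002,1],[0,0.009,0.0255,-0.002,1]]])

```text
clock: 29.25
position: [0.4433, 0.2072, 0.0363]
ee_rot: [-0.0, -0.287, 0.958, 0.0]
contact_force: [-4.2, 0.3, 10.0]
width: 0.0397
gripper_force: 43.9
```

Now I release, rise and move clear.

>>> move_arm(deltas=[[[0,0,0,0,-1],[0,0,0,0,-1],[0,0,0,0,-1],[0,0,0,0,-1],[0,0,0,0,-1],[0,0,-0.03,0,-1],[0,0,-0.08,0,-1],[0,0,-0.14,0,-1],[0,0,-0.2,0,-1],[0,0,-0.25,0,-1],[0,0,-0.25,0,-1],[0,0,-0.25,0,-1]]])

```text
clock: 30.45
position: [0.4439, 0.2071, 0.236]
ee_rot: [0.001, -0.287, 0.958, 0.0]
contact_force: [-0.7, -0.1, -0.5]
width: 0.0856
gripper_force: 0.0
```

Run:
```python
from h import *
s=manip.get_state();print(s["clock"],s["position"],s["width"])
plan([(.25,.45,.25,123.3)])
```

```text
30.45 [0.44392869 0.20714919 0.2359817 ] 0.08563712332125574
(0.25, 0.45, 0.25, 123.3) -> [ 0.0354  0.3869 -0.0175  0.0006]
```

>>> move_arm(deltas=[[[0.005,0.06,-0.0175,0,-1],[0.01,0.12,-0.0175,0,-1],[0.016,0.18,-0.0175,0,-1],[0.022,0.24,-0.0175,0,-1],[0.028,0.3,-0.0175,0,-1],[0.035,0.36,-0.0175,0,-1],[0.035,0.387,-0.0175,0,-1],[0.035,0.387,-0.0175,0,-1],[0.035,0.387,-0.0175,0,-1],[0.035,0.387,-0.0175,0,-1]]])

```text
clock: 31.45
position: [0.2503, 0.4489, 0.2482]
ee_rot: [-0.001, -0.287, 0.958, -0.001]
contact_force: [0.3, 0.1, -0.0]
width: 0.0854
gripper_force: 0.0
```

Run:
```python
from h import *
t=manip.get_image("top")[:,:,::-1]
cv2.imwrite("pics/t4.png",np.clip(cv2.resize(t[140:290,90:330],None,fx=3.33,fy=3.33,interpolation=cv2.INTER_CUBIC).astype(float)*1.5,0,255).astype(np.uint8))
```

```text
(no output)
```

View pics/t4.png

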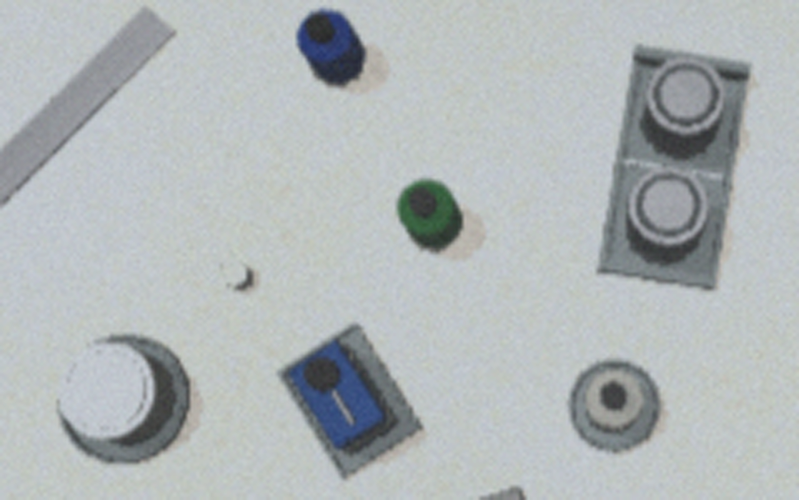

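The can stands in the oblong tray, aligned with it, with its top centred at about (337,393). The tub, bottle and both tins are in place, and the gripper is clear of everything. I'll check the can's centre and hand in if it is inside.

Run:
```python
from h import *
p=px2w("top",(337/3.33+90,393/3.33+140),.073);e=np.linalg.norm(p[:2]-[.4442,.2073]);print(p,e)
if e<.008: print(manip.sign_off())
```

```text
[0.44363931 0.20545561 0.073     ] 0.0019277253857054237
the job is handed in; nothing more can be done
None
```

The job is handed in: the old tin is in the lane's front place with the new tin behind it, and the tub, bottle and can stand upright in their matching trays with the can aligned; the arm is clear of everything, at about 31.5 s on the clock.

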